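# Fill the tablet jar from the tipping tray

## Robot

A 6-joint arm with a two-finger parallel gripper is mounted at the origin on the work surface. World frame = base frame: x ahead of the robot, y to its left, z up, the work surface at z = 0. Lengths are in mm, angles in rad, forces in N, time in s.
With the tool pointing down it reaches from about 350 to 975 mm from the base axis. Payload 17.4 kg.
Tool frame: the origin (TCP) lies midway between the tips of the shut fingers; the grasp point (between the pads) lies 19 mm behind it; z points along the fingers, y is the line along which they close (so a half turn about z gives the same grasp; the last joint's range is limited). The gripper opens to 85 mm and grips with 20 to 120 N. Pads are 22 mm wide; open, the fingers measure 114 mm over their backs; the gripper's body (76 mm by 85 mm) begins 54 mm behind the grasp point. The pads swing forward as they close: fully open they stand 13 mm farther back than shut.
Start: joints at [1.075, 0.116, 1.442, -0, 1.584, -0.038], TCP at [298.342, 605.495, 231.303] pointing down, gripper open.
Joint ranges: [-2.83, 2.83], [-0.83, 2.19], [0.07, 2.5], [-1.14, 4.28], [0.01, 3], [-2.97, 2.97]. Speed limits (rad/s): [1.89, 1.89, 2.22, 3.14, 3.14, 3.14].

## Interface

Orientations are given as a rotation vector (axis times angle).
In Python, from bench import bot gives the robot as it stands. The module is installed in compiled form; this text tells all that it offers.
- The arm moves only by the shell command python3 -m crank 'ROWS' [OPENING] [FORCE]. ROWS is JSON, a list of rows, each an object with "delta_pos": the shift along the tool's x, y, z in cm, a list of three; "rot": the turn, a rotation vector about the tool's x, y, z in rad, a list of three. A call has 1 to 12 rows; each row shifts and turns the commanded pose from where the row before left it, along the tool's axes as they then stand; what a row does not reach is not made up. A row lasts 1/10 s, in which the tool goes at most 50 mm and 8.59 degrees, less where a joint would pass 70% of its speed; a pose out of reach is approached as far as the arm can. A call with a gripper value outside its range is refused whole. OPENING is the opening, from 0 (shut) to 1 (fully open), set as the call begins (- or left out, the last holds). The fingers move at their own pace and stop on an object; FORCE is the grip in N (left out, the last holds). Time passes only in rows, so rows that do not move let the fingers close. It gives the time, the measured TCP pose, the force, the opening and the grip force at its end, in the units of the state.
- bot.get_state(): the state, without advancing time (a new reading comes with each control period).
- bot.capture(name): name is "side" or "top"; returns a dict with "frame" (480x640x3 uint8, red, green, blue), "fx", "fy", "cx", "cy" (pixels), "world_from_camera" (4x4, takes a point from camera to world coordinates). Camera axes: x right, y down, z forward; pixel columns grow to the right and rows downward; lengths in mm; the calibration is good to about 2 mm. A picture is of the moment at which its call begins. There is no depth.
- bot.sign_off(): hands the job in; it is judged then, once.
Trained networks look in a picture, given as the dict that the camera call returned (one of the last four; its "shot" number tells which), for a name from the list of things; names that differ only in an ending like _2 or _b are one class to them, and where a whole thing is asked for, a point or a joint stands for the part that bears it (a point fixed in the world has none). Each returns a list of dicts, best first, with "conf" (0 to 1); they miss things now and then, are a little off and sometimes report something else, mostly with a low value. They report only what shows in the picture. A call takes as long as a camera call. They do not tell look-alikes from the thing itself.
- bot.spot_in(picture, name): "bbox" ([left, top, width, height] in pixels, round what is visible of it).
- bot.silhouettes(picture, name): "mask" (480x640 bool, what is visible of it) and "bbox" ([left, top, width, height] in pixels, round what is visible of it).
The state is a dict: "t": time; "qpos": joint angles; "joint_velocities": joint speeds; "tau": joint torques, N m; "tool_pos": TCP position; "tcp_rot": TCP orientation; "ft_force": force on the tool from outside, world axes, zero at the start; "moment": the same for the moment, N m; "finger_gap": opening from 0.0 (shut) to 1.0 (fully open); "grasp_force": force on a finger pad.
Only numpy, scipy, OpenCV 4.12 (cv2) and the standard library are available. Lean on these libraries where they do the work, as an engineer would, in place of code of your own. Each camera call takes 0.05 s, during which the arm holds its last target. There are 200 camera calls.

## Task

Slide the jar with its funnel along the channel of the dispensing stand until it sits fully home against the stop, upright under the tray's lip. Then raise the tray's handle to pour all six tablets through the funnel, so that every one ends up down inside the jar and none is left in the tray or the funnel (free any that bridge in its throat), and lower the tray back to level under control, without letting it drop. Do not tip the jar over, and leave the bottle, the cup and the medicine jar alone.

Things in the scene. Friction and masses are not known exactly. Their poses are not given: they have to be found in the camera images.
- stand: fixed dispensing stand: grey base plate 160 x 370 mm, 6 mm thick (y -195 to 175 mm), with a guide channel, an end stop, and two uprights (x +-68, y 45 mm, 12 mm thick, 180 mm high) carrying a steel tipping tray. Origin: on the table, on the axis of the jar when it is fully home. y runs along the channel to the stop and on to the tray's handle; z up.
- stop (a point): middle of the face of the black rubber end stop that the jar's side meets (60 mm wide, up to 40 mm high): stand y = 29.5 mm, height 25 mm. The channel in front of it runs from stand y = -195 to 30 mm: 64 mm clear between two rails, 8 mm thick, reaching 21 mm above the table.
- jar: loose clear jar, 0.35 kg, 58 mm outer and 51 mm inner diameter, 92 mm high, standing on the base plate in the channel, with a grey funnel fixed in its mouth (one piece). White collar 62 mm wide at heights 84 to 95 mm. Origin: centre of its underside; z up.
- jar_rim (a point): centre of the mouth of the jar's funnel, 137 mm above the jar's underside. The rim is 110 mm wide outside, 104 inside, upright for 7 mm, then the funnel narrows to a throat 41 mm wide at heights 86 to 94 mm. The rim overhangs the jar all round. With the jar home it is 21 mm below the level tray's lip.
- tray (a joint): angle of the tipping tray, rad: 0 = level (at rest, lower limit); grows as the handle end is raised and the open lip dips into the funnel; upper limit 0.95. About 0.25 kg, swings almost freely and falls back when let go. Tablets begin to slide somewhere between 0.4 and 0.7.
- tray_hinge (a point): middle of the tray's hinge line, which runs along the stand's x axis: stand y = 45 mm, height 166 mm. The tray is 70 mm wide (64 inside), walls 24 mm high, open at its lip 25 mm beyond the hinge on the channel side, closed by an end wall 105 mm behind the hinge.
- tray_bar (a point): middle of the tray's handle: a round dark steel bar, 10 mm thick, 90 mm long, parallel to the hinge, 155 mm behind and 20 mm above it when level (200 mm from the stand's origin in y, height 186 mm); about 45 mm free between it and the tray's end wall. Moves with the tray.
- tab1_center (a point): centre of tablet 1 of 6: a chunky white water-treatment tablet, a disc 22 mm in diameter and 12 mm thick, 10 g, lying in the tray at the start
- tab2_center (a point): centre of tablet 2 of 6: a chunky white water-treatment tablet, a disc 22 mm in diameter and 12 mm thick, 10 g, lying in the tray at the start
- tab3_center (a point): centre of tablet 3 of 6: a chunky white water-treatment tablet, a disc 22 mm in diameter and 12 mm thick, 10 g, lying in the tray at the start
- tab4_center (a point): centre of tablet 4 of 6: a chunky white water-treatment tablet, a disc 22 mm in diameter and 12 mm thick, 10 g, lying in the tray at the start
- tab5_center (a point): centre of tablet 5 of 6: a chunky white water-treatment tablet, a disc 22 mm in diameter and 12 mm thick, 10 g, lying in the tray at the start
- tab6_center (a point): centre of tablet 6 of 6: a chunky white water-treatment tablet, a disc 22 mm in diameter and 12 mm thick, 10 g, lying in the tray at the start
- water: closed clear water bottle, 64 mm wide, 200 mm high; a bystander on the table beyond the stand, to be left alone. Origin: centre of its underside.
- coffee: black lidded coffee cup, 86 mm wide, 135 mm high; a bystander on the table beyond the stand, to be left alone. Origin: centre of its underside.
- pills: closed white medicine jar, 68 mm wide, 115 mm high; a bystander on the table beyond the stand, to be left alone. Origin: centre of its underside.
Things that resemble listed ones, but are neither listed nor needed, are in the scene too. Leave any orange look-alike of the part that bears tab6_center alone.

How it is judged (in metres and radians):
On the way, in this order (a step that is already met when the one before it is completed fails the run):
1. the jar stands upright, fully home against the stop (y of jar in the frame of stand above -0.004 m and angle between jar's own z axis and vertical below 0.06 rad), for 0.2 s.
2. all six tablets are down inside the jar (z of tab1_center in the frame of jar between 0.004 and 0.084 m and horizontal distance between each of tab1_center, tab2_center, tab3_center, tab4_center, tab5_center, tab6_center and jar below 0.027 m and z of tab2_center in the frame of jar between 0.004 and 0.084 m and z of tab3_center in the frame of jar between 0.004 and 0.084 m and z of tab4_center in the frame of jar between 0.004 and 0.084 m and z of tab5_center in the frame of jar between 0.004 and 0.084 m and z of tab6_center in the frame of jar between 0.004 and 0.084 m), for 0.2 s.
At the end, for the whole second after the job is handed in: All six tablets lie inside the jar (centres 4 to 84 mm above its underside, within 27 mm of its axis), the jar stands upright (within 0.06 rad) and home against the stop (within 4 mm), and the tray is back at level (below 0.05 rad) (all of step 1 and all of step 2 and value of joint tray below 0.05 rad); the robot touches nothing.
It fails at once if the jar is tipped by more than 0.4 rad (angle between jar's own z axis and vertical above 0.4 rad).
It fails at once if the tray is dropped (it falls at more than 3 rad/s) (velocity of joint tray below -3 rad/s).
It fails at once if a bystander is moved by more than 30 mm (distance of any of water, coffee, pills from where it was at the start of the episode above 0.03 m).
It also fails if it takes over 70 s, if anything falls off the work surface, if the arm or the gripper's body presses on something with over 40 N, if the wrist force passes 120 N, or if a joint passes its speed limit or range.

## Working session

There is one attempt and no reset: what is moved stays moved. The work goes in short steps, Python scripts to look and compute and a shell command to move; the robot and the scene stay as the last step left them, time stands still between calls to the robot, and variables do not carry over. Pictures are saved under pics/ and viewed, at most 10 in all, crops included, and the job is handed in when it is done.

```bash
mkdir -p pics
python3 - <<'E'
from bench import bot
import cv2,numpy as np
s=bot.get_state();print(s)
for n in("side","top"):
    p=bot.capture(n);cv2.imwrite(f"pics/{n}0.png",p["frame"][:,:,::-1])
    print(n,p["fx"],p["cx"],p["cy"],np.round(p["world_from_camera"],3).tolist())
    for k in("stand","jar","tray","tray_bar","tab1_center","water","coffee","pills"):
        print(k,[(d["bbox"],round(d["conf"],2)) for d in bot.spot_in(p,k)][:8])
E
```

```text
{'t': 0.0, 'qpos': array([ 1.07524607e+00,  1.16480110e-01,  1.44225335e+00, -2.70950803e-05,
        1.58400249e+00, -3.78211829e-02]), 'joint_velocities': array([ 0.001323  ,  0.0001526 , -0.00071963,  0.00020147,  0.00013871,
        0.00018539]), 'tau': array([ 8.21497779e-04, -7.31979918e+01, -6.32480764e+01,  3.41007922e-05,
        6.26067136e-03,  4.51696963e-06]), 'tool_pos': array([298.22915039, 605.33527149, 230.57353409]), 'tcp_rot': array([-7.12676812e-01, -3.05940587e+00,  1.74345688e-03]), 'ft_force': array([-0.17806495,  0.00154548, -0.30009065]), 'moment': array([-0.0357976 ,  0.02498382, -0.01235884]), 'grasp_force': 0.0, 'finger_gap': 0.9951784131756323}
side 609.3961074042264 326.87216568131794 250.39078702186413 [[-0.941, -0.223, 0.255, 381.861], [-0.338, 0.66, -0.67, 698.618], [-0.019, -0.717, -0.697, 831.117], [0.0, 0.0, 0.0, 1.0]]
stand [([298.5, 194.9, 188.3, 162.5], 0.83)]
jar [([393.1, 179.2, 66.5, 83.4], 0.92)]
tray [([303.3, 194.5, 112.3, 91.6], 0.58)]
tray_bar [([302.6, 196.7, 113.3, 88.1], 0.82)]
tab1_center [([368.4, 236.8, 10.8, 12.2], 0.63), ([365.7, 207.1, 18.2, 16.8], 0.61), ([394.3, 178.6, 62.1, 85.2], 0.39)]
water [([201.9, 272.4, 50.4, 101.2], 0.88)]
coffee []
pills [([197.3, 274.2, 56.6, 101.7], 0.32)]
top 523.6161209216715 318.456511677676 239.92500130667213 [[0.025, -0.996, 0.08, 574.879], [-1.0, -0.024, 0.016, 10.693], [-0.014, -0.08, -0.997, 930.805], [0.0, 0.0, 0.0, 1.0]]
stand [([240.7, 231.7, 254.9, 158.1], 0.91)]
jar [([350.8, 276.7, 14.8, 16.7], 0.19)]
tray [([242.7, 227.3, 137.7, 99.9], 0.55)]
tray_bar [([241.9, 228.4, 141.7, 100.6], 0.87), ([239.5, 228.5, 259.5, 163.0], 0.73), ([329.5, 274.5, 20.0, 12.3], 0.35)]
tab1_center [([350.8, 278.1, 15.0, 16.7], 0.75)]
water [([190.2, 150.9, 54.4, 52.7], 0.86), ([302.0, 146.2, 41.0, 51.2], 0.56)]
coffee [([424.7, 142.4, 62.5, 62.1], 0.83)]
pills [([304.9, 146.5, 36.7, 51.4], 0.96)]
```

View pics/side0.png

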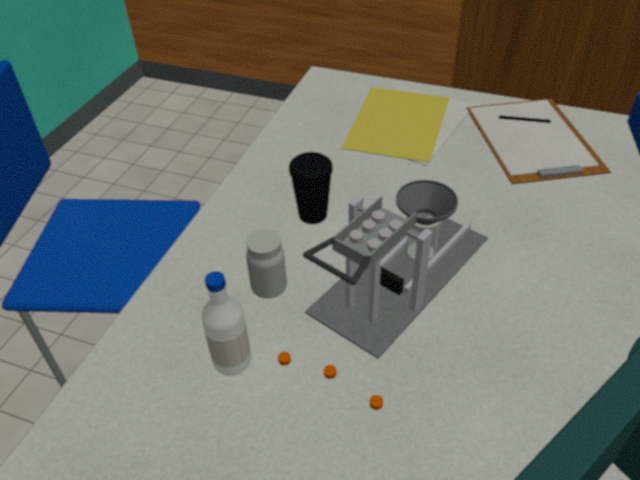

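View pics/top0.png

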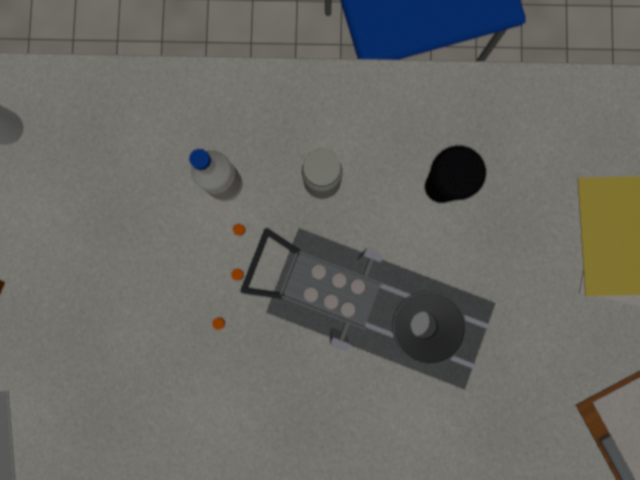

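The side view shows the stand with tray and handle bar (336,262), the jar with funnel (427,205) and the bystanders: bottle (227,325), medicine jar (267,265) and cup (312,188). In the top view the base plate corners are about (300,229), (495,302), (466,388), (268,312), the bar runs (267,231)–(244,292), and the funnel rim is at (429,326). The six white tablets lie in the tray at (311–358, 272–310). They are the ones meant; the orange look-alikes lie on the table at (239,229), (237,274), (218,323).

```bash
cat > h.py <<'E'
from bench import bot
import cv2,numpy as np
from scipy.optimize import least_squares
def proj(p,X):
    T=np.linalg.inv(p["world_from_camera"]);c=(T[:3,:3]@np.atleast_2d(X).T).T+T[:3,3]
    return np.c_[p["fx"]*c[:,0]/c[:,2]+p["cx"],p["fy"]*c[:,1]/c[:,2]+p["cy"]]
def back(p,uv,z):
    M=np.array(p["world_from_camera"]);d=M[:3,:3]@[(uv[0]-p["cx"])/p["fx"],(uv[1]-p["cy"])/p["fy"],1]
    return M[:3,3]+d*(z-M[2,3])/d[2]
def S2W(q,X):
    X=np.atleast_2d(X);c,s=np.cos(q[2]),np.sin(q[2])
    return np.c_[q[0]+c*X[:,0]-s*X[:,1],q[1]+s*X[:,0]+c*X[:,1],X[:,2]]
E
python3 - <<'E'
from h import *
t=bot.capture("top");s=bot.capture("side")
C=[[-80,-195,6],[80,-195,6],[80,175,6],[-80,175,6],[-45,200,186],[45,200,186]]
# image: left end = handle(+y), so stand y ~ world +y; x up
pt=np.array([[466,388],[495,302],[300,229],[268,312],[244,292],[267,231]])
ps={1:(487,239),2:(378,356)}
print([back(t,u,c[2]).round(0) for u,c in zip(pt,C)])
r=None
for a0 in np.arange(0,6.3,0.8):
    f=lambda q:np.r_[(proj(t,S2W(q,C))-pt).ravel()]
    k=least_squares(f,[500,-50,a0],loss="soft_l1")
    if r is None or k.cost<r.cost:r=k
print(r.x.round(3),r.fun.round(1))
print("side proj",proj(s,S2W(r.x,C)).round(0).tolist())
q=r.x
j=bot.silhouettes(s,"jar")[0]; 
print("side rim of plates", [j["bbox"]])
# rim centre: top ellipse centre
w=back(t,(429,326),143);print("jar rim w",w.round(1))
c,sn=np.cos(q[2]),np.sin(q[2]);d=w[:2]-q[:2];print("jar in stand",c*d[0]+sn*d[1],-sn*d[0]+c*d[1])
th=np.linspace(0,6.28,60)
X=np.c_[w[0]+55*np.cos(th),w[1]+55*np.sin(th),0*th+143]
im=s["frame"][:,:,::-1].copy();it=t["frame"][:,:,::-1].copy()
for p,I in((s,im),(t,it)):
    for Y in(X,S2W(q,C[:4]),S2W(q,C[4:])):cv2.polylines(I,[proj(p,Y).astype(int)],False,(0,255,0),1)
np.save("q.npy",q)
a=np.hstack([cv2.resize(im[160:370,280:500],None,fx=1.75,fy=1.75),cv2.resize(it[210:420,230:510],None,fx=1.45,fy=1.75)]);cv2.imwrite("pics/o1.png",a[:600,:800])
for n,k in(("water",(212,172)),("pills",(322,170)),("coffee",(456,173))):print(n,back(t,k,120).round(0))
E
```

```text
[array([ 399., -236.,    6.]), array([ 548., -286.,    6.]), array([667.,  59.,   6.]), array([520., 111.,   6.]), array([558., 126., 186.]), array([645.,  97., 186.])]
[ 5.36513e+02 -7.79100e+01 -3.33000e-01] [ 0.2  0.9  1.5 -0.4 -1.4 -1.1 -1.6  0.9  0.4 -1.2  0.1  0.6]
side proj [[487.0, 236.0], [419.0, 204.0], [304.0, 311.0], [379.0, 357.0], [354.0, 281.0], [306.0, 255.0]]
side rim of plates [[393.1, 179.6, 65.8, 83.7]]
jar rim w [ 513.6 -144.2  143. ]
jar in stand 0.03161361559774534 -70.09825909653017
water [743. 194. 120.]
pills [750.  21. 120.]
coffee [ 750. -189.  120.]
```

View pics/o1.png

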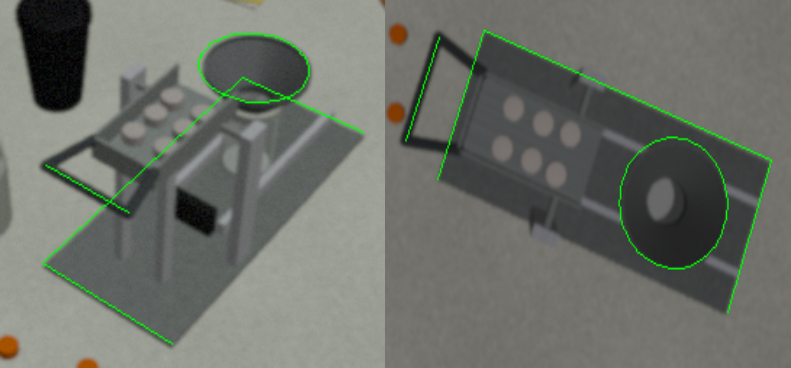

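The model fits both pictures: the jar is at stand y ≈ -70 with yaw -0.333. I'll shut the fingers, align the tool with the stand (tool x = -stand x, tool y = stand y), and travel high to the trailing side of the jar.

```bash
cat >> h.py <<'E'
from scipy.spatial.transform import Rotation as R
def st():
    q=np.load("q.npy");s=bot.get_state();c,n=np.cos(q[2]),np.sin(q[2]);M=np.array([[c,n,0],[-n,c,0],[0,0,1]])
    print("t",round(s["t"],2),"stand xyz",(M@(s["tool_pos"]-[q[0],q[1],0])).round(1),"axes(stand)\n",(M@R.from_rotvec(s["tcp_rot"]).as_matrix()).round(3),"\nq",s["qpos"].round(2),"F",(M@s["ft_force"]).round(1),"gap",round(s["finger_gap"],2),"grip",round(s["grasp_force"],1))
E
python3 -m crank '[{"delta_pos":[0,0,-3],"rot":[0,0,-0.124]},{"delta_pos":[-2.24,-3.84,-0.6],"rot":[0,0,0]},{"delta_pos":[-2.24,-3.84,-0.6],"rot":[0,0,0]},{"delta_pos":[-2.24,-3.84,-0.6],"rot":[0,0,0]},{"delta_pos":[-2.24,-3.84,-0.6],"rot":[0,0,0]},{"delta_pos":[-2.24,-3.84,-0.6],"rot":[0,0,0]},{"delta_pos":[-2.24,-3.84,-0.6],"rot":[0,0,0]},{"delta_pos":[-2.24,-3.84,-0.6],"rot":[0,0,0]},{"delta_pos":[-2.24,-3.84,-0.6],"rot":[0,0,0]},{"delta_pos":[-2.24,-3.84,-0.6],"rot":[0,0,0]},{"delta_pos":[-2.24,-3.84,-0.6],"rot":[0,0,0]}]' 0
python3 -c "from h import *;st()"
```

```text
t: 2.15
tool_pos: [384.0, 167.6, 321.8]
tcp_rot: [0.521, 3.097, 0.001]
ft_force: [1.8, 0.5, -0.2]
finger_gap: -0.001
grasp_force: 0.0
t 2.15 stand xyz [-224.5  182.1  321.8] axes(stand)
 [[-1.    -0.     0.001]
 [-0.     1.     0.   ]
 [-0.001  0.    -1.   ]] 
q [ 0.35 -0.46  1.8  -0.    1.8  -0.89] F [ 1.5  1.1 -0.2] gap -0.0 grip 0.0
```

```bash
python3 -m crank '[{"delta_pos":[-2.25,-3.92,0],"rot":[0,0,0]},{"delta_pos":[-2.25,-3.92,0],"rot":[0,0,0]},{"delta_pos":[-2.25,-3.92,0],"rot":[0,0,0]},{"delta_pos":[-2.25,-3.92,0],"rot":[0,0,0]},{"delta_pos":[-2.25,-3.92,0],"rot":[0,0,0]},{"delta_pos":[-2.25,-3.92,0],"rot":[0,0,0]},{"delta_pos":[-2.25,-3.92,0],"rot":[0,0,0]},{"delta_pos":[-2.25,-3.92,0],"rot":[0,0,0]},{"delta_pos":[-2.25,-3.92,0],"rot":[0,0,0]},{"delta_pos":[-2.25,-3.92,0],"rot":[0,0,0]},{"delta_pos":[0,0,0],"rot":[-0.14,0,0]},{"delta_pos":[0,0,0],"rot":[-0.14,0,0]}]'
python3 -c "from h import *;st()"
```

```text
t: 3.35
tool_pos: [468.7, -275.4, 321.8]
tcp_rot: [0.508, 3.02, 0.433]
ft_force: [0.3, 0.3, -1.1]
finger_gap: 0.001
grasp_force: 0.0
t 3.35 stand xyz [   0.5 -208.8  321.8] axes(stand)
 [[-1.    -0.     0.001]
 [ 0.     0.96   0.281]
 [-0.001  0.281 -0.96 ]] 
q [-0.72 -0.13  1.56  0.27  1.81 -1.9 ] F [ 0.2  0.4 -1.1] gap 0.0 grip 0.0
```

```bash
python3 -m crank '[{"delta_pos":[0,0,0],"rot":[-0.14,0,0]},{"delta_pos":[0,0,0],"rot":[-0.14,0,0]},{"delta_pos":[0,0,0],"rot":[-0.14,0,0]},{"delta_pos":[0,0,0],"rot":[-0.14,0,0]},{"delta_pos":[0,0,0],"rot":[-0.14,0,0]},{"delta_pos":[0,0,0],"rot":[0,0,0]}]'
python3 -c "from h import *;st()"
```

```text
t: 3.95
tool_pos: [467.7, -275.8, 318.4]
tcp_rot: [0.445, 2.602, 1.399]
ft_force: [0.3, 0.8, -1.2]
finger_gap: -0.004
grasp_force: 0.0
t 3.95 stand xyz [-3.000e-01 -2.096e+02  3.184e+02] axes(stand)
 [[-1.     0.006 -0.   ]
 [ 0.003  0.552  0.834]
 [ 0.005  0.834 -0.552]] 
q [-0.95  0.05  1.58  0.86  2.04 -1.99] F [ 0.   0.8 -1.2] gap -0.0 grip 0.0
```

```bash
python3 -m crank '[{"delta_pos":[0,-3.04,2.7],"rot":[0,0,0]},{"delta_pos":[0,-3.04,2.7],"rot":[0,0,0]},{"delta_pos":[0,-3.04,2.7],"rot":[0,0,0]},{"delta_pos":[0,-3.04,2.7],"rot":[0,0,0]},{"delta_pos":[0,-3.04,2.7],"rot":[0,0,0]},{"delta_pos":[0,-3.04,2.7],"rot":[0,0,0]},{"delta_pos":[0,-3.04,2.7],"rot":[0,0,0]},{"delta_pos":[0,0,0],"rot":[0,0,0]}]'
python3 - <<'E'
from h import *
st()
for n in("side","top"):
    p=bot.capture(n);cv2.imwrite(f"pics/{n}1.png",p["frame"][:,:,::-1])
a=[cv2.resize(cv2.imread(f"pics/{n}1.png")[y:y+240,x:x+230],(390,407)) for n,y,x in(("side",130,300),("top",200,370))]
cv2.imwrite("pics/c1.png",np.hstack(a))
E
```

```text
t: 4.75
tool_pos: [479.8, -236.6, 35.7]
tcp_rot: [0.44, 2.61, 1.392]
ft_force: [-0.5, -0.1, 0.5]
finger_gap: 0.002
grasp_force: 0.0
t 4.75 stand xyz [  -1.6 -168.5   35.7] axes(stand)
 [[-1.     0.003 -0.005]
 [-0.002  0.558  0.83 ]
 [ 0.005  0.83  -0.558]] 
q [-0.9   0.26  1.84  0.78  1.68 -2.32] F [-0.5 -0.3  0.5] gap 0.0 grip 0.0
```

View pics/c1.png

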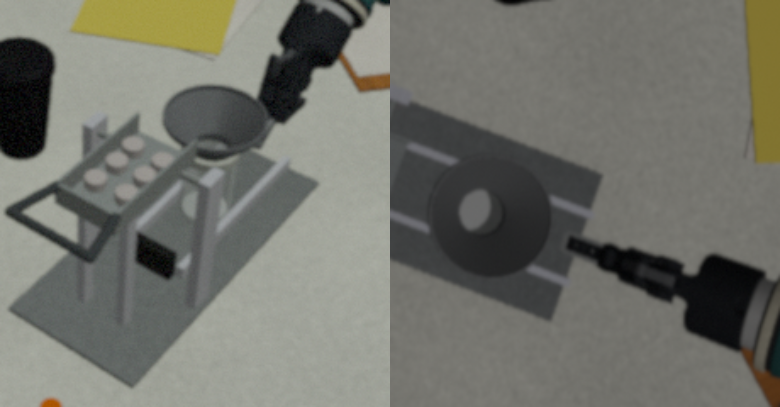

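The closed fingers are in line with the channel, behind the jar. Next: approach, then push.

```bash
python3 -m crank '[{"delta_pos":[-0.16,1.12,1.66],"rot":[0,0,0]},{"delta_pos":[0,1.12,1.66],"rot":[0,0,0]},{"delta_pos":[0,0.56,0.83],"rot":[0,0,0]},{"delta_pos":[0,0.28,0.41],"rot":[0,0,0]},{"delta_pos":[0,0.28,0.41],"rot":[0,0,0]},{"delta_pos":[0,0.28,0.41],"rot":[0,0,0]},{"delta_pos":[0,0.28,0.41],"rot":[0,0,0]},{"delta_pos":[0,0.28,0.41],"rot":[0,0,0]},{"delta_pos":[0,0.28,0.41],"rot":[0,0,0]},{"delta_pos":[0,0.28,0.41],"rot":[0,0,0]}]'
python3 -c "from h import *;st()"
python3 -m crank '[{"delta_pos":[0,0.28,0.41],"rot":[0,0,0]},{"delta_pos":[0,0.28,0.41],"rot":[0,0,0]},{"delta_pos":[0,0.28,0.41],"rot":[0,0,0]},{"delta_pos":[0,0.28,0.41],"rot":[0,0,0]},{"delta_pos":[0,0.28,0.41],"rot":[0,0,0]},{"delta_pos":[0,0.28,0.41],"rot":[0,0,0]}]'
python3 - <<'E'
from h import *
st();p=bot.capture("side");cv2.imwrite("pics/s2.png",cv2.resize(p["frame"][130:370,280:510,::-1],(575,600)))
E
```

```text
t: 5.85
tool_pos: [510.3, -158.6, 39.7]
tcp_rot: [0.439, 2.605, 1.389]
ft_force: [-0.7, -2.6, 0.4]
finger_gap: 0.002
grasp_force: 1.1
t 5.85 stand xyz [  1.7 -84.8  39.7] axes(stand)
 [[-1.     0.     0.   ]
 [ 0.001  0.557  0.83 ]
 [ 0.     0.83  -0.557]] 
q [-0.77  0.19  1.92  0.85  1.59 -2.25] F [ 0.1 -2.7  0.4] gap 0.0 grip 1.1
t: 6.45
tool_pos: [520.1, -130.3, 40.0]
tcp_rot: [0.439, 2.605, 1.39]
ft_force: [-0.0, -0.3, -1.1]
finger_gap: -0.002
grasp_force: 0.8
t 6.45 stand xyz [  1.6 -54.9  40. ] axes(stand)
 [[-1.     0.     0.   ]
 [ 0.     0.557  0.83 ]
 [ 0.     0.83  -0.557]] 
q [-0.73  0.17  1.94  0.87  1.56 -2.23] F [ 0.1 -0.3 -1.1] gap -0.0 grip 0.8
```

View pics/s2.png

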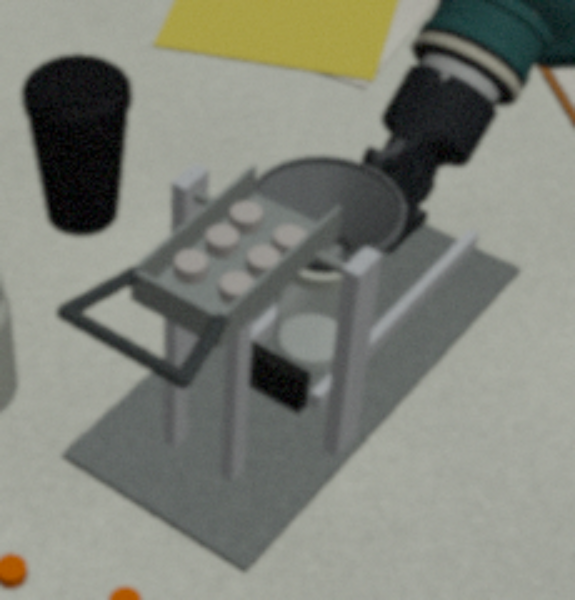

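The jar is upright and sliding, with the funnel just reaching the tray lip at (330,215). I'll push on to the stop.

```bash
python3 -m crank '[{"delta_pos":[0,0.28,0.41],"rot":[0,0,0]},{"delta_pos":[0,0.28,0.41],"rot":[0,0,0]},{"delta_pos":[0,0.28,0.41],"rot":[0,0,0]},{"delta_pos":[0,0.22,0.33],"rot":[0,0,0]},{"delta_pos":[0,0.11,0.17],"rot":[0,0,0]},{"delta_pos":[0,0.11,0.17],"rot":[0,0,0]}]'
python3 -c "from h import *;st()"
python3 -m crank '[{"delta_pos":[0,0.06,0.08],"rot":[0,0,0]},{"delta_pos":[0,0.06,0.08],"rot":[0,0,0]}]'
python3 -c "from h import *;st()"
```

```text
t: 7.1
tool_pos: [527.5, -108.9, 40.0]
tcp_rot: [0.439, 2.605, 1.39]
ft_force: [-2.7, -2.9, -0.2]
finger_gap: 0.002
grasp_force: 1.4
t 7.1 stand xyz [  1.6 -32.2  40. ] axes(stand)
 [[-1.     0.     0.   ]
 [ 0.     0.557  0.83 ]
 [ 0.     0.83  -0.557]] 
q [-0.69  0.16  1.96  0.89  1.53 -2.21] F [-1.6 -3.6 -0.2] gap 0.0 grip 1.4
t: 7.3
tool_pos: [528.1, -107.2, 40.1]
tcp_rot: [0.439, 2.605, 1.39]
ft_force: [-3.3, -1.8, -0.2]
finger_gap: 0.001
grasp_force: 1.5
t 7.3 stand xyz [  1.7 -30.4  40.1] axes(stand)
 [[-1.     0.     0.   ]
 [ 0.     0.557  0.83 ]
 [ 0.     0.83  -0.557]] 
q [-0.69  0.15  1.96  0.9   1.53 -2.21] F [-2.6 -2.7 -0.2] gap 0.0 grip 1.5
```

Not yet pressing against the stop, so I'll creep on until the force rises.

```bash
python3 -m crank '[{"delta_pos":[0,0.06,0.08],"rot":[0,0,0]},{"delta_pos":[0,0.06,0.08],"rot":[0,0,0]}]' | grep -A0 ft_f
python3 -m crank '[{"delta_pos":[0,0.06,0.08],"rot":[0,0,0]},{"delta_pos":[0,0.06,0.08],"rot":[0,0,0]}]' | grep -A0 ft_f
python3 -c "from h import *;st()"
```

```text
ft_force: [-8.0, -13.1, 6.4]
ft_force: [-18.3, -29.9, 9.8]
t 7.7 stand xyz [  2.2 -27.9  40.8] axes(stand)
 [[-1.    -0.     0.002]
 [ 0.001  0.559  0.829]
 [-0.001  0.829 -0.559]] 
q [-0.68  0.15  1.96  0.9   1.52 -2.2 ] F [ -7.5 -34.3   9.8] gap -0.0 grip 17.4
```

Force jumped to 34 N, so the jar is home. Retract.

```bash
python3 -m crank '[{"delta_pos":[0,-0.28,-0.41],"rot":[0,0,0]},{"delta_pos":[0,-0.56,-0.83],"rot":[0,0,0]},{"delta_pos":[0,-2,-3],"rot":[0,0,0]},{"delta_pos":[0,-2.3,-3.5],"rot":[0,0,0]},{"delta_pos":[0,-2.3,-3.5],"rot":[0,0,0]},{"delta_pos":[0,2.5,-4],"rot":[0,0,0]},{"delta_pos":[0,3.9,-3],"rot":[0,0,0]},{"delta_pos":[0,3.9,-3],"rot":[0,0,0]},{"delta_pos":[0,3.9,-3],"rot":[0,0,0]},{"delta_pos":[0,3.9,-3],"rot":[0,0,0]},{"delta_pos":[0,3.9,-3],"rot":[0,0,0]},{"delta_pos":[0,0,0],"rot":[0,0,0]}]'
python3 - <<'E'
from h import *
st();q=np.load("q.npy")
S,T=bot.capture("side"),bot.capture("top")
th=np.linspace(0,6.28,60);out=[]
for p,(x,y) in((S,(280,130)),(T,(230,200))):
    I=p["frame"][:,:,::-1].copy()
    I=cv2.resize(I[y:y+240,x:x+260],None,fx=1.53,fy=1.53*1.25)
    uv=(proj(p,S2W(q,np.c_[55*np.cos(th),55*np.sin(th),0*th+143]))-[x,y])*[1.53,1.53*1.25]
    cv2.polylines(I,[uv.astype(int)],True,(0,255,0),1);out.append(I)
cv2.imwrite("pics/c3.png",np.hstack(out))
E
```

```text
t: 8.9
tool_pos: [473.9, -265.0, 336.4]
tcp_rot: [0.433, 2.604, 1.38]
ft_force: [0.3, 1.1, 0.1]
finger_gap: 0.001
grasp_force: 0.0
t 8.9 stand xyz [   2.1 -197.3  336.4] axes(stand)
 [[-1.    -0.007  0.005]
 [ 0.     0.561  0.828]
 [-0.008  0.828 -0.561]] 
q [-0.94  0.02  1.57  0.87  2.04 -1.97] F [-0.1  1.2  0.1] gap 0.0 grip 0.0
```

View pics/c3.png

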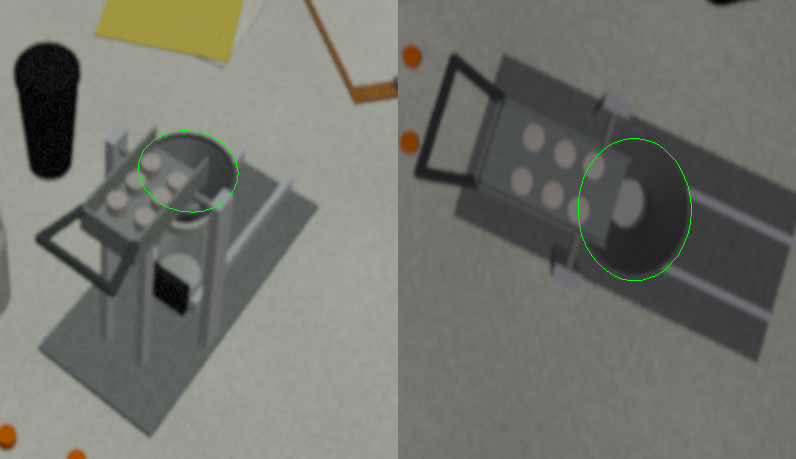

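The jar is home: the rim fits the predicted circle in both views. Next, level the tool and go over the handle bar.

```bash
python3 -m crank '[{"delta_pos":[0,0,0],"rot":[0.14,0,0]},{"delta_pos":[0,0,0],"rot":[0.14,0,0]},{"delta_pos":[0,0,0],"rot":[0.14,0,0]},{"delta_pos":[0,0,0],"rot":[0.14,0,0]},{"delta_pos":[0,0,0],"rot":[0.14,0,0]},{"delta_pos":[0,0,0],"rot":[0.14,0,0]},{"delta_pos":[0,0,0],"rot":[0.135,0,0]},{"delta_pos":[0,4.4,0],"rot":[0,0,0]},{"delta_pos":[0,4.4,0],"rot":[0,0,0]},{"delta_pos":[0,4.4,0],"rot":[0,0,0]}]' 0.45
python3 -m crank '[{"delta_pos":[0,4.4,0],"rot":[0,0,0]},{"delta_pos":[0,4.4,0],"rot":[0,0,0]},{"delta_pos":[0,4.4,0],"rot":[0,0,0]},{"delta_pos":[0,4.4,0],"rot":[0,0,0]},{"delta_pos":[0,4.4,0],"rot":[0,0,0]},{"delta_pos":[0,4.4,0],"rot":[0,0,0]},{"delta_pos":[0,0,0],"rot":[0,0,0]}]' >/dev/null
python3 -c "from h import *;st()"
```

```text
t: 10.0
tool_pos: [517.0, -137.8, 328.7]
tcp_rot: [-0.521, -3.096, -0.008]
ft_force: [0.1, -0.7, 0.2]
finger_gap: 0.452
grasp_force: 0.0
t 10.7 stand xyz [  1.  203.4 328.8] axes(stand)
 [[-1.    -0.004 -0.004]
 [-0.004  1.     0.004]
 [ 0.004  0.004 -1.   ]] 
q [ 0.14 -0.02  1.43  0.01  1.74 -1.1 ] F [ 0.4 -0.3  0.1] gap 0.45 grip 0.0
```

```bash
python3 -m crank '[{"delta_pos":[0.1,-0.34,3],"rot":[0,0,0]},{"delta_pos":[0,0,4],"rot":[0,0,0]},{"delta_pos":[0,0,4],"rot":[0,0,0]},{"delta_pos":[0,0,2.5],"rot":[0,0,0]},{"delta_pos":[0,0,1.5],"rot":[0,0,0]},{"delta_pos":[0,0,1],"rot":[0,0,0]},{"delta_pos":[0,0,0.4],"rot":[0,0,0]},{"delta_pos":[0,0,0],"rot":[0,0,0]}]'
python3 - <<'E'
from h import *
st();p=bot.capture("side");cv2.imwrite("pics/s4.png",cv2.resize(p["frame"][130:370,220:450,::-1],(575,600)))
E
```

```text
t: 11.5
tool_pos: [601.9, 107.9, 168.0]
tcp_rot: [0.522, 3.097, 0.008]
ft_force: [0.7, -0.0, 1.0]
finger_gap: 0.452
grasp_force: 0.0
t 11.5 stand xyz [  0.9 196.9 168. ] axes(stand)
 [[-1.     0.     0.   ]
 [ 0.     1.     0.005]
 [-0.     0.005 -1.   ]] 
q [ 0.13  0.    1.66  0.    1.47 -1.1 ] F [0.7 0.2 1. ] gap 0.45 grip 0.0
```

View pics/s4.png

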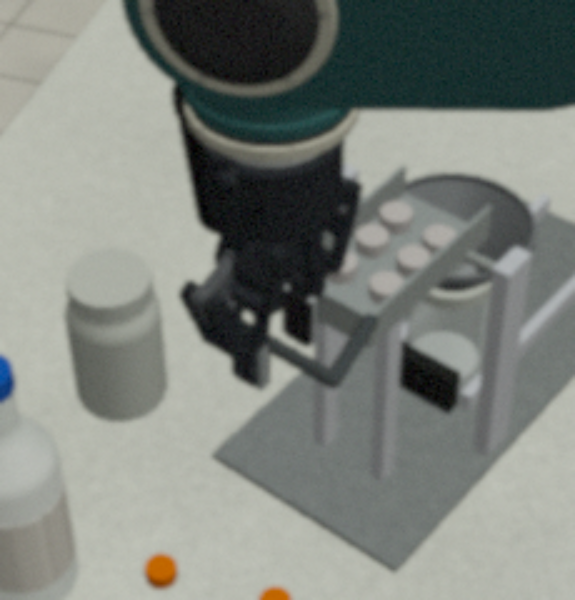

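The fingers straddle the bar at about (265,340), so I'll centre 3 mm and close.

```bash
python3 -m crank '[{"delta_pos":[0,0.3,0],"rot":[0,0,0]},{"delta_pos":[0,0,0],"rot":[0,0,0]},{"delta_pos":[0,0,0],"rot":[0,0,0]},{"delta_pos":[0,0,0],"rot":[0,0,0]},{"delta_pos":[0,0,0],"rot":[0,0,0]},{"delta_pos":[0,0,0],"rot":[0,0,0]}]' 0 40
python3 -c "
from h import *
st()
for a in np.arange(0,.96,.1):
    b=lambda a:np.array([155*np.cos(a)-20*np.sin(a),155*np.sin(a)+20*np.cos(a)])
    print(round(a,2),(b(a)-b(0)).round(1))"
```

```text
t: 12.15
tool_pos: [603.3, 111.9, 168.8]
tcp_rot: [0.52, 3.095, 0.012]
ft_force: [4.5, 8.7, 1.8]
finger_gap: 0.097
grasp_force: 39.2
t 12.15 stand xyz [  1.  201.3 168.8] axes(stand)
 [[-1.    -0.     0.002]
 [-0.     1.     0.008]
 [-0.002  0.008 -1.   ]] 
q [ 0.14  0.    1.66  0.01  1.47 -1.1 ] F [1.4 9.7 1.8] gap 0.1 grip 39.2
0.0 [0. 0.]
0.1 [-2.8 15.4]
0.2 [-7.1 30.4]
0.3 [-12.8  44.9]
0.4 [-20.   58.8]
0.5 [-28.6  71.9]
0.6 [-38.4  84. ]
0.7 [-49.3  95.2]
0.8 [-61.4 105.1]
0.9 [-74.3 113.8]
```

```bash
python3 -m crank '[{"delta_pos":[0,-0.12,-0.77],"rot":[0,0,0]},{"delta_pos":[0,-0.16,-0.77],"rot":[0,0,0]},{"delta_pos":[0,-0.2,-0.75],"rot":[0,0,0]},{"delta_pos":[0,-0.23,-0.75],"rot":[0,0,0]},{"delta_pos":[0,-0.27,-0.73],"rot":[0,0,0]},{"delta_pos":[0,-0.3,-0.72],"rot":[0,0,0]},{"delta_pos":[0,-0.34,-0.7],"rot":[0,0,0]},{"delta_pos":[0,-0.38,-0.69],"rot":[0,0,0]},{"delta_pos":[0,0,0],"rot":[0,0,0]}]' >/dev/null
cat > look.py <<'E'
from h import *
import sys
st()
for n in("side","top"):
    p=bot.capture(n);cv2.imwrite(f"pics/{n}_{sys.argv[1]}.png",p["frame"][:,:,::-1])
    print(n,[(np.round(np.array(d["bbox"])[:2]+np.array(d["bbox"])[2:]/2).tolist(),round(d["conf"],2)) for d in bot.spot_in(p,"tab1_center")])
E
python3 look.py a
```

```text
t 13.05 stand xyz [  0.9 181.3 228.9] axes(stand)
 [[-1.    -0.001  0.003]
 [-0.001  1.     0.01 ]
 [-0.003  0.01  -1.   ]] 
q [ 0.11 -0.04  1.61  0.01  1.57 -1.13] F [-0.7 15.4  5.6] gap 0.1 grip 39.7
side []
top [([362.0, 287.0], 0.74)]
```

```bash
python3 -m crank '[{"delta_pos":[0,-0.16,-0.27],"rot":[0,0,0]},{"delta_pos":[0,-0.17,-0.26],"rot":[0,0,0]},{"delta_pos":[0,-0.17,-0.26],"rot":[0,0,0]},{"delta_pos":[0,-0.17,-0.26],"rot":[0,0,0]},{"delta_pos":[0,-0.18,-0.26],"rot":[0,0,0]},{"delta_pos":[0,-0.19,-0.25],"rot":[0,0,0]},{"delta_pos":[0,-0.19,-0.25],"rot":[0,0,0]},{"delta_pos":[0,-0.2,-0.24],"rot":[0,0,0]},{"delta_pos":[0,-0.2,-0.24],"rot":[0,0,0]},{"delta_pos":[0,-0.2,-0.23],"rot":[0,0,0]},{"delta_pos":[0,0,0],"rot":[0,0,0]}]' >/dev/null
python3 look.py b
python3 -c "
import cv2,numpy as np
a=[cv2.resize(cv2.imread(f'pics/{n}_b.png')[y:y+230,x:x+230],(400,400)) for n,y,x in(('side',140,270),('top',200,240))];cv2.imwrite('pics/c5.png',np.hstack(a))"
```

```text
t 14.35 stand xyz [  0.8 163.5 254.4] axes(stand)
 [[-1.    -0.001  0.003]
 [-0.001  1.     0.011]
 [-0.003  0.011 -1.   ]] 
q [ 0.08 -0.07  1.59  0.01  1.61 -1.16] F [-3.2 17.4 13.4] gap 0.1 grip 39.7
side []
top [([389.0, 309.0], 0.4)]
```

View pics/c5.png

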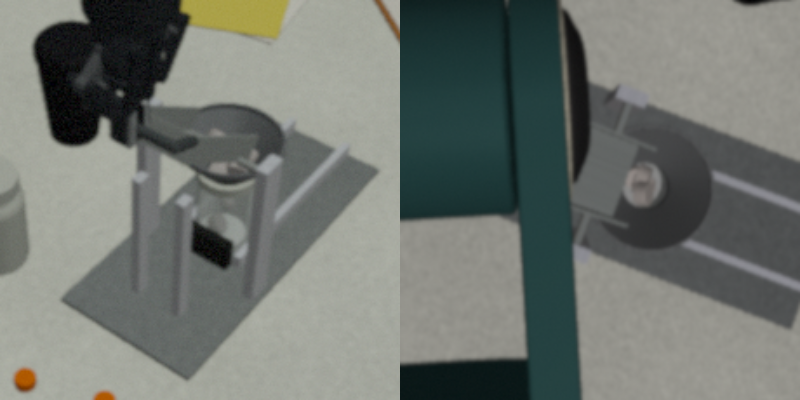

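Tablets have slid; some appear gathered in the throat at (233,150) left and (643,187) right. I'll raise further to empty the tray, then look closely.

```bash
python3 -m crank '[{"delta_pos":[0,-0.27,-0.29],"rot":[0,0,0]},{"delta_pos":[0,-0.27,-0.28],"rot":[0,0,0]},{"delta_pos":[0,-0.27,-0.28],"rot":[0,0,0]},{"delta_pos":[0,-0.28,-0.27],"rot":[0,0,0]},{"delta_pos":[0,-0.29,-0.26],"rot":[0,0,0]},{"delta_pos":[0,-0.3,-0.25],"rot":[0,0,0]},{"delta_pos":[0,-0.31,-0.24],"rot":[0,0,0]},{"delta_pos":[0,-0.31,-0.24],"rot":[0,0,0]},{"delta_pos":[0,-0.32,-0.23],"rot":[0,0,0]},{"delta_pos":[0,-0.32,-0.22],"rot":[0,0,0]},{"delta_pos":[0,0,0],"rot":[0,0,0]}]' >/dev/null
python3 look.py c
python3 -c "
import cv2,numpy as np
a=[cv2.resize(cv2.imread(f'pics/{n}_c.png')[y:y+120,x:x+90],(400,533),interpolation=2) for n,y,x in(('side',190,350),('top',255,340))];cv2.imwrite('pics/c6.png',np.hstack(a))"
```

```text
t 15.65 stand xyz [  0.8 133.7 280.9] axes(stand)
 [[-1.    -0.001  0.004]
 [-0.001  1.     0.011]
 [-0.004  0.011 -1.   ]] 
q [ 0.03 -0.1   1.58  0.01  1.65 -1.2 ] F [-6.  16.  20.3] gap 0.1 grip 41.2
side []
top []
```

View pics/c6.png

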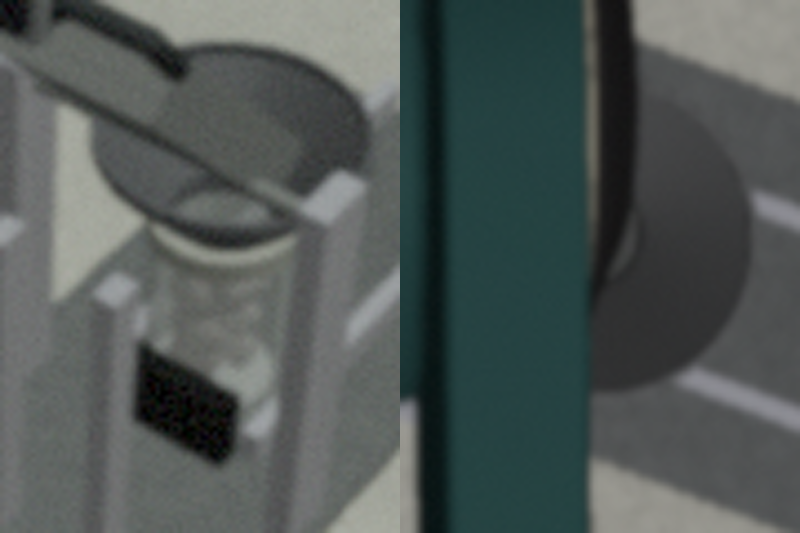

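The throat looks clear now and the tablets lie in the jar at (215,300). Lower the tray under control, reversing the arc.

```bash
python3 -m crank '[{"delta_pos":[0,0.31,0.35],"rot":[0,0,0]},{"delta_pos":[0,0.31,0.35],"rot":[0,0,0]},{"delta_pos":[0,0.62,0.48],"rot":[0,0,0]},{"delta_pos":[0,0.59,0.51],"rot":[0,0,0]},{"delta_pos":[0,0.56,0.54],"rot":[0,0,0]},{"delta_pos":[0,0.53,0.58],"rot":[0,0,0]},{"delta_pos":[0,0.5,0.6],"rot":[0,0,0]},{"delta_pos":[0,0.48,0.61],"rot":[0,0,0]},{"delta_pos":[0,0.45,0.64],"rot":[0,0,0]},{"delta_pos":[0,0.41,0.67],"rot":[0,0,0]},{"delta_pos":[0,0,0],"rot":[0,0,0]}]' >/dev/null
python3 -c "from h import *;st()"
python3 -m crank '[{"delta_pos":[0,0.38,0.69],"rot":[0,0,0]},{"delta_pos":[0,0.34,0.7],"rot":[0,0,0]},{"delta_pos":[0,0.3,0.72],"rot":[0,0,0]},{"delta_pos":[0,0.27,0.73],"rot":[0,0,0]},{"delta_pos":[0,0.23,0.75],"rot":[0,0,0]},{"delta_pos":[0,0.2,0.75],"rot":[0,0,0]},{"delta_pos":[0,0.16,0.77],"rot":[0,0,0]},{"delta_pos":[0,0.12,0.6],"rot":[0,0,0]},{"delta_pos":[0,0,0],"rot":[0,0,0]}]' >/dev/null
python3 -c "from h import *;st()"
```

```text
t 16.95 stand xyz [  1.1 182.7 225.6] axes(stand)
 [[-1.    -0.002  0.003]
 [-0.002  1.     0.011]
 [-0.003  0.011 -1.   ]] 
q [ 0.11 -0.04  1.61  0.01  1.56 -1.13] F [ 1.3 20.7  9.7] gap 0.1 grip 41.8
t 17.85 stand xyz [  1.2 201.3 168.1] axes(stand)
 [[-1.    -0.     0.002]
 [-0.     1.     0.008]
 [-0.002  0.008 -1.   ]] 
q [ 0.14  0.    1.66  0.01  1.47 -1.1 ] F [2.8 9.1 0.3] gap 0.1 grip 42.4
```

```bash
python3 -m crank '[{"delta_pos":[0,0,0],"rot":[0,0,0]},{"delta_pos":[0,0,0],"rot":[0,0,0]},{"delta_pos":[0,0,0],"rot":[0,0,0]},{"delta_pos":[0,0,0],"rot":[0,0,0]},{"delta_pos":[0,0,-0.5],"rot":[0,0,0]},{"delta_pos":[0,0,-2],"rot":[0,0,0]},{"delta_pos":[0,0,-4],"rot":[0,0,0]},{"delta_pos":[0,0,-4],"rot":[0,0,0]},{"delta_pos":[2,2,-4],"rot":[0,0,0]},{"delta_pos":[4,2,0],"rot":[0,0,0]},{"delta_pos":[4,2,0],"rot":[0,0,0]},{"delta_pos":[4,2,0],"rot":[0,0,0]}]' 0.45
python3 -m crank '[{"delta_pos":[4,2,0],"rot":[0,0,0]},{"delta_pos":[4,2,0],"rot":[0,0,0]},{"delta_pos":[4,2,0],"rot":[0,0,0]},{"delta_pos":[2,2,0],"rot":[0,0,0]},{"delta_pos":[0,2,0],"rot":[0,0,0]},{"delta_pos":[0,0,0],"rot":[0,0,0]}]' >/dev/null
python3 look.py d
python3 - <<'E'
from h import *
a=[cv2.resize(cv2.imread(f'pics/{n}_d.png')[y:y+120,x:x+120],(400,600 if 0 else 400),interpolation=2) for n,y,x in(('side',170,330),('top',235,330))]
b=cv2.resize(cv2.imread('pics/top_d.png')[215:315,230:400],(400,200)); c=cv2.resize(cv2.imread('pics/side_d.png')[170:370,270:500],(400,200))
cv2.imwrite('pics/c7.png',np.vstack([np.hstack(a),np.hstack([c,b])]))
E
```

```text
t: 19.05
tool_pos: [495.1, 232.3, 312.9]
tcp_rot: [0.523, 3.096, 0.008]
ft_force: [0.2, 0.5, -0.3]
finger_gap: 0.449
grasp_force: 0.0
t 19.65 stand xyz [-280.1  380.7  312.8] axes(stand)
 [[-1.    -0.002 -0.   ]
 [-0.002  1.     0.005]
 [ 0.     0.005 -1.   ]] 
q [ 0.71 -0.18  1.6   0.    1.72 -0.53] F [ 0.3  0.  -0.2] gap 0.45 grip 0.0
side [([355.0, 240.0], 0.75)]
top [([311.0, 276.0], 0.23)]
```

View pics/c7.png

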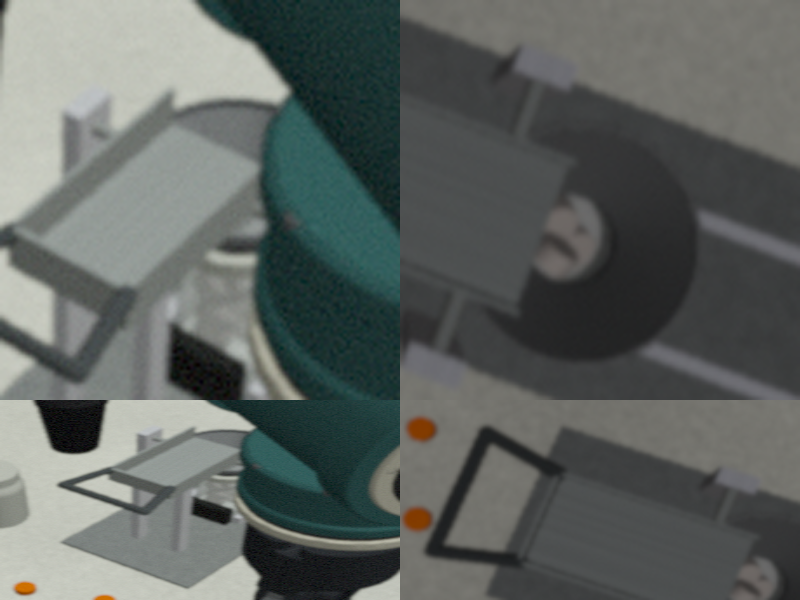

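The tray is level and empty, and the tablets show below the throat at (575,235) in the top view. The arm blocks the side view, so I'll move it clear and check tablet heights numerically.

```bash
python3 -m crank '[{"delta_pos":[2.8,3.1,0],"rot":[0,0,0]},{"delta_pos":[2.8,3.1,0],"rot":[0,0,0]},{"delta_pos":[2.8,3.1,0],"rot":[0,0,0]},{"delta_pos":[2.8,3.1,0],"rot":[0,0,0]},{"delta_pos":[2.8,3.1,0],"rot":[0,0,0]},{"delta_pos":[2.8,3.1,0],"rot":[0,0,0]},{"delta_pos":[0,0,0],"rot":[0,0,0]}]' >/dev/null
python3 look.py e
python3 - <<'E'
from h import *
q=np.load("q.npy")
S=bot.capture("side");T=bot.capture("top")
I=cv2.imread("pics/side_e.png").astype(float);C=cv2.imread("pics/side_c.png").astype(float)
d0=cv2.imread("pics/c3.png").astype(float)
for x in(-12,0,12):
  for z in range(10,146,6):
    u=proj(S,S2W(q,[[x,-0,z]]))[0];ui=u.round().astype(int)
    m=lambda A:A[ui[1]-1:ui[1]+2,ui[0]-1:ui[0]+2].mean((0,1)).round(0).astype(int).tolist()
    v=((u-[280,130])*[1.53,1.53*1.25]).round().astype(int)
    print(x,z,ui,"now",m(I),"tilted",m(C),"before",d0[v[1]-2:v[1]+3,v[0]-2:v[0]+3].mean((0,1)).round(0).astype(int).tolist())
for p in(S,T):
  for d in bot.silhouettes(p,"tab1_center"):print(d["bbox"],round(d["conf"],2),d["mask"].sum())
E
```

```text
t 20.55 stand xyz [-449.4  567.2  312.6] axes(stand)
 [[-1.    -0.002 -0.001]
 [-0.002  1.     0.004]
 [ 0.001  0.004 -1.   ]] 
q [ 1.08  0.1   1.33  0.    1.71 -0.16] F [ 0.4 -0.1 -0.6] gap 0.45 grip 0.0
side [([395.0, 277.0], 0.66)]
top []
-12 10 [404 276] now [136, 141, 135] tilted [142, 147, 142] before [136, 141, 135]
-12 16 [404 273] now [129, 134, 129] tilted [134, 139, 135] before [137, 142, 136]
-12 22 [404 271] now [112, 116, 112] tilted [116, 120, 117] before [137, 142, 135]
-12 28 [404 269] now [106, 111, 109] tilted [111, 116, 113] before [137, 141, 136]
-12 34 [404 266] now [108, 113, 110] tilted [114, 119, 117] before [134, 139, 133]
-12 40 [405 264] now [104, 107, 105] tilted [109, 113, 110] before [115, 119, 114]
-12 46 [405 262] now [103, 107, 105] tilted [109, 113, 110] before [96, 99, 95]
-12 52 [405 260] now [108, 112, 110] tilted [113, 117, 116] before [94, 98, 94]
-12 58 [405 257] now [99, 102, 101] tilted [105, 109, 106] before [94, 97, 93]
-12 64 [406 255] now [103, 107, 105] tilted [108, 112, 110] before [93, 97, 92]
-12 70 [406 252] now [96, 102, 101] tilte
[... 3827 characters left out ...]
[107, 110, 105] before [79, 82, 79]
12 100 [396 234] now [81, 86, 82] tilted [97, 100, 96] before [81, 85, 81]
12 106 [396 232] now [92, 95, 91] tilted [73, 73, 70] before [95, 99, 95]
12 112 [396 229] now [112, 115, 109] tilted [66, 66, 62] before [108, 111, 109]
12 118 [396 227] now [115, 118, 112] tilted [66, 69, 66] before [134, 138, 140]
12 124 [396 224] now [115, 119, 112] tilted [82, 85, 82] before [138, 143, 146]
12 130 [397 222] now [115, 118, 112] tilted [85, 87, 84] before [136, 141, 142]
12 136 [397 219] now [113, 117, 110] tilted [84, 88, 84] before [119, 123, 120]
12 142 [397 216] now [113, 116, 111] tilted [86, 88, 86] before [111, 114, 109]
[370.8, 304.7, 14.4, 13.1] 0.37 115
```

Changes appear only in the jar body below the throat, so the throat is clear. One odd low-confidence detection at side (378,311) needs checking against the first picture, along with any stray white object.

Run:
```python
from h import *
q=np.load("q.npy")
A=cv2.imread("pics/side0.png");B=cv2.imread("pics/side_e.png")
print("spot0",A[303:320:4,371:386:4].mean(2).round().tolist(),"\nnow",B[303:320:4,371:386:4].mean(2).round().tolist())
for n in("side","top"):
    a=cv2.GaussianBlur(cv2.imread(f"pics/{n}0.png"),(5,5),0);b=cv2.GaussianBlur(cv2.imread(f"pics/{n}_e.png"),(5,5),0)
    m=(cv2.absdiff(a,b).max(2)>14).astype(np.uint8)
    k,_,s,c=cv2.connectedComponentsWithStats(m)
    print(n,[(s[i].tolist()) for i in range(1,k) if s[i][4]>25])
```

```text
spot0 [[81.0, 105.0, 96.0, 96.0], [80.0, 104.0, 95.0, 90.0], [82.0, 108.0, 95.0, 94.0], [85.0, 108.0, 89.0, 91.0], [87.0, 105.0, 93.0, 95.0]] 
now [[82.0, 105.0, 98.0, 97.0], [82.0, 107.0, 98.0, 94.0], [80.0, 105.0, 98.0, 94.0], [83.0, 102.0, 93.0, 94.0], [86.0, 103.0, 94.0, 95.0]]
side [[381, 179, 78, 43, 2099], [362, 210, 23, 18, 217], [390, 219, 13, 9, 81], [410, 222, 31, 13, 213], [362, 227, 10, 6, 38], [349, 229, 14, 15, 145], [378, 228, 14, 13, 110], [382, 237, 35, 27, 398], [367, 238, 14, 14, 117], [429, 247, 7, 12, 58], [397, 264, 16, 18, 172], [449, 301, 191, 179, 10518], [550, 380, 90, 100, 1702], [582, 413, 58, 67, 2054]]
top [[311, 264, 15, 16, 182], [332, 273, 15, 15, 183], [351, 279, 14, 16, 179], [358, 283, 54, 60, 1231], [303, 287, 16, 16, 182], [324, 294, 15, 16, 185], [370, 294, 20, 24, 320], [399, 297, 67, 66, 2330], [340, 302, 16, 16, 180], [408, 310, 22, 26, 413]]
```

That detection is false: the pixels there haven't changed. There are no strays, all six tray spots are empty, and the bystanders haven't moved.

```bash
python3 -c "
from bench import bot
print(bot.sign_off())"
```

```text
the job is handed in; nothing more can be done
None
```

I handed the job in: the jar is home against the stop, the tray was lowered under control to level and is empty, and the images show the tablets down in the jar with the throat clear and nothing spilled, though I could not count all six inside.

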